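Free the sight-glass ring of an observation vessel with a two-pin spanner

ROBOT

A 6-joint arm with a two-finger parallel gripper is mounted at the origin on the work surface. World frame = base frame: x ahead of the robot, y to its left, z up, the work surface at z = 0. Lengths are in m, angles in rad, forces in N, time in s.
With the tool pointing down it reaches from about 0.425 to 0.95 m from the base axis. Payload 14.7 kg.
Tool frame: the origin (TCP) lies at the centre of the arm's flange, where the gripper is bolted on; the fingertips stand ctrl.nose_length ahead of it and the grasp point (between the pads) lies 155 mm ahead of it (ctrl.nose_length is the distance from the TCP to the fingertips, in m); z points along the fingers, y is the direction in which the jaws open and shut (so a half turn about z gives the same grasp; the last joint's range is limited). The gripper opens to 85 mm and grips with 20 to 120 N. Pads are 22 mm wide; open, the fingers measure 114 mm over their backs; the gripper's body (76 mm by 85 mm) begins 54 mm behind the grasp point. The pads swing forward as they close: fully open they stand 13 mm farther back than shut.
Start: joints at [-1.355, 0.48, 1.596, -0, 1.065, -0.047], TCP at [0.169, -0.628, 0.405] pointing down, gripper open.
Joint ranges: [-2.75, 2.75], [-0.82, 2.05], [0.23, 2.67], [-1.56, 4.7], [0.09, 2.69], [-2.92, 2.92]. Speed limits (rad/s): [1.89, 1.89, 2.39, 3.01, 3.01, 3.01].

INTERFACE

Orientations are given as [roll, pitch, yaw] about the fixed x, y, z axes, in that order (R = Rz(yaw) Ry(pitch) Rx(roll)).
In Python, from bench import state, optics, ctrl gives the robot as it stands.
- The arm moves only by the shell command python3 -m crank 'ROWS'. ROWS is JSON, one flat list of numbers, 7 for each row, row after row: the finger opening in m, from 0 to 0.0854, then the shift along the tool's x, y, z in m, then the turn, a rotation vector about the tool's x, y, z in rad. In form: [hand, dx, dy, dz, rx, ry, rz, hand, dx, dy, dz, rx, ry, rz, ...]. A call has 1 to 12 rows; each row shifts and turns the commanded pose from where the row before left it, along the tool's axes as they then stand; what a row does not reach is not made up. A row lasts 1/10 s, in which the tool goes at most 50 mm and 8.59 degrees, less where a joint would pass 70% of its speed; a pose out of reach is approached as far as the arm can. A call is refused whole if a number of a shift passes 0.05 or a number of a turn 0.15, either way. A call with a gripper value outside its range is refused whole. The fingers move at their own pace and stop on an object; the grip force is fixed at half the most. Time passes only in rows, so rows that do not move let the fingers close. It gives the time, the measured TCP pose, the force and the opening at its end, in the units of the state.
- state(): the state, without advancing time (a new reading comes with each control period).
- optics.camera(name): name is "scene" or "top" or "wrist"; returns a dict with "frame" (480x640x3 uint8, red, green, blue), "fx", "fy", "cx", "cy" (pixels), "R" (3x3) and "t" (3): a world point X has camera coordinates R X + t; the wrist camera has in their place "T_tool_cam" (4x4, takes a point from camera to tool coordinates, whose origin is the TCP and whose axes are the flange's). Camera axes: x right, y down, z forward; pixel columns grow to the right and rows downward; lengths in m; the calibration is good to about 2 mm. A picture is of the moment at which its call begins: read the wrist's pose just before it. There is no depth.
- ctrl.finish_job(): hands the job in, once; it reports no verdict.
The state is a dict: "time_s": time; "q": joint angles; "joint_vel": joint speeds; "joint_torque": joint torques, N m; "position": TCP position; "tcp_rot": TCP orientation; "contact_force": force on the tool from outside, world axes, zero at the start; "torque": the same for the moment, N m; "opening": finger opening in m.
Only numpy, scipy, OpenCV 4.12 (cv2) and the standard library are available. Lean on these libraries where they do the work, as an engineer would, in place of code of your own. Each camera call takes 0.05 s, during which the arm holds its last target.

TASK

Take the two-pin spanner from its wooden rest, engage its pins in the two holes of the brass ring recessed in the top of the steel vessel in the middle (the like vessel at the side is a spare), and unscrew the ring by at least an eighth of a turn. Some of these vessels have a reverse thread and you cannot see which: try gently one way, and if the ring does not give at once, do not force it but turn it the other way. Then put the spanner back in its rest, pins down in the slot, and leave it standing there; do not displace the glassware and the dish around.

Things in the scene. Friction and masses are not known exactly. Their poses are not given: they have to be found in the camera images.
- spanner_grip (a point): Middle of the upright grip blade of the loose two-pin spanner (0.25 kg, 72 mm tall). Aluminium blade: 60 mm long (its x), 12 mm thick (its y), 55 mm high, on a dark steel foot plate 92 x 30 x 8 mm. z points up the blade; from here the blade's top is 24 mm up, the foot's upper face 31 mm down, its underside 39 mm and the pin tips 48 mm down. A half turn about z gives the same tool.
- spanner_pins (a point): Point midway between the tips of the spanner's two pins, same axes as spanner_grip (which lies 48 mm above). The steel pins are 8 mm in diameter, 9 mm long, tapered at the tip, and stand 35 mm either side of this point along x. They are not to be forced: turned against a ring at its stop by more than some 0.2 rad in a stiff grip they press on it with over 100 N (3.5 N m), which counts as damage; the play in the holes is about 0.06 rad.
- ring_a_face (a point): Centre of the upper face of the brass ring (44 mm inner, 98 mm outer diameter, 10 mm thick) in the top of vessel a. z up, the axis it turns about. Its two holes, 12 mm in diameter and 10 mm deep, lie 35 mm either side of here along x, which turns with the ring. Face 76 mm above the table, 4 mm below the rim. The spanner's foot plate comes to lie on this face when the pins are fully in.
- ring_b_face (a point): Centre of the upper face of the brass ring (44 mm inner, 98 mm outer diameter, 10 mm thick) in the top of vessel b. z up, the axis it turns about. Its two holes, 12 mm in diameter and 10 mm deep, lie 35 mm either side of here along x, which turns with the ring. Face 76 mm above the table, 4 mm below the rim. The spanner's foot plate comes to lie on this face when the pins are fully in.
- ring_a (a joint): Turn of the ring of vessel a in rad, 0 as found (tight), positive counter-clockwise seen from above. From 0 it moves in its loosening direction only (right-hand or reverse thread: not told), with a steady drag of about 0.15 N m, to a stop at 1.4 (or -1.4) rad; the other way it meets a hard stop at once.
- ring_b (a joint): Turn of the ring of vessel b in rad, 0 as found (tight), positive counter-clockwise seen from above. From 0 it moves in its loosening direction only (right-hand or reverse thread: not told), with a steady drag of about 0.15 N m, to a stop at 1.4 (or -1.4) rad; the other way it meets a hard stop at once.
- vessel_a: Vessel a; origin at the centre of its underside, on the table; rim 80 mm up. Two round steel vessels that look alike, a and b, are fixed on the table, 132 mm in diameter on a 156 mm foot. One stands in the middle (y within 0.1 m of 0): work on that one. The other, farther to one side, is a spare. Which is which changes. The rim's opening, where the ring lies 4 mm deep, is 104 mm wide.
- vessel_b: Vessel b; origin at the centre of its underside, on the table; rim 80 mm up. Two round steel vessels that look alike, a and b, are fixed on the table, 132 mm in diameter on a 156 mm foot. One stands in the middle (y within 0.1 m of 0): work on that one. The other, farther to one side, is a spare. Which is which changes. The rim's opening, where the ring lies 4 mm deep, is 104 mm wide.
- rest_top (a point): Centre of the upper face of the spanner's fixed wooden rest, a block 130 x 70 mm and 22 mm high with a slot 90 mm long (along its x) and 16 mm wide right through it. At the start the spanner stands here: pins in the slot, foot plate lying on the upper face, its x along the slot, pin tips 9 mm below this point.
- beaker: Glass beaker, 66 mm wide, 85 mm high, standing on the robot's side of the vessels; origin at the centre of its underside. Bystander.
- jar: Glass jar, 58 mm wide, 85 mm high, on the robot's side of the vessels; origin at the centre of its underside. Bystander.
- bottle: Amber bottle, 54 mm wide, 95 mm high, beyond the working area; origin at the centre of its underside. Bystander.
- dish: White ceramic dish, 90 mm wide, 30 mm high, beyond the working area; origin at the centre of its underside. Bystander.
There are look-alikes about, which are no part of the job. What is shaped like the part that bears rest_top but blue or red is not meant.

How it is judged:
On the way, in this order (a step that is already met when the one before it is completed fails the run):
1. the spanner's pins are in the ring's two holes (((world y of ring_a_face between -0.12 and 0.12 m and horizontal distance between spanner_pins and ring_a_face below 0.005 m and z of spanner_pins in the frame of ring_a_face below -0.005 m and angle between the x axis of spanner_pins and the x axis of ring_a_face, either way round below 0.15 rad) or (world y of ring_b_face between -0.12 and 0.12 m and horizontal distance between spanner_pins and ring_b_face below 0.005 m and z of spanner_pins in the frame of ring_b_face below -0.005 m and angle between the x axis of spanner_pins and the x axis of ring_b_face, either way round below 0.15 rad))), for 0.1 s.
2. the ring is unscrewed by an eighth of a turn with the spanner in it (((world y of ring_a_face between -0.12 and 0.12 m and (value of joint ring_a above 0.78 rad or value of joint ring_a below -0.78 rad) and horizontal distance between spanner_pins and ring_a_face below 0.005 m and z of spanner_pins in the frame of ring_a_face below -0.005 m and angle between the x axis of spanner_pins and the x axis of ring_a_face, either way round below 0.15 rad) or (world y of ring_b_face between -0.12 and 0.12 m and (value of joint ring_b above 0.78 rad or value of joint ring_b below -0.78 rad) and horizontal distance between spanner_pins and ring_b_face below 0.005 m and z of spanner_pins in the frame of ring_b_face below -0.005 m and angle between the x axis of spanner_pins and the x axis of ring_b_face, either way round below 0.15 rad))), for 0.1 s.
At the end, for the whole second after the job is handed in: The ring of the vessel in the middle is unscrewed by at least 0.78 rad (an eighth of a turn) in whichever direction it loosens; the spanner stands still and upright (within 0.12 rad) in its rest, pins at least 5 mm down in the slot and within 12 mm of the rest's centre (((world y of ring_a_face between -0.12 and 0.12 m and (value of joint ring_a above 0.78 rad or value of joint ring_a below -0.78 rad)) or (world y of ring_b_face between -0.12 and 0.12 m and (value of joint ring_b above 0.78 rad or value of joint ring_b below -0.78 rad))) and horizontal distance between spanner_pins and rest_top below 0.012 m and z of spanner_pins in the frame of rest_top below -0.005 m and angle between spanner_pins's own z axis and vertical below 0.12 rad and linear speed of spanner below 0.02 m/s); the robot touches nothing.
It fails at once if the spanner is forced: it presses on a vessel or its ring with over 100 N (contact force between spanner and vessel_a above 100 N or contact force between spanner and vessel_b above 100 N).
It fails at once if a piece of glassware or the dish is displaced by more than 25 mm (distance of any of beaker, jar, bottle, dish from where it was at the start of the episode above 0.025 m).
It also fails if it takes over 53 s, if anything falls off the work surface, if the arm or the gripper's body presses on something with over 40 N, if the wrist force passes 120 N, or if a joint passes its speed limit or range.

## Working session

There is one attempt and no reset: what is moved stays moved. The work goes in short steps, Python scripts to look and compute and a shell command to move; the robot and the scene stay as the last step left them, time stands still between calls to the robot, and variables do not carry over. Pictures are saved under pics/ and viewed, and the job is handed in when it is done.

```bash
ls; mkdir -p pics
python3 - <<'E'
from bench import state, optics, ctrl
import cv2
print(state()); print(ctrl.nose_length)
for n in ["scene","top","wrist"]:
    c=optics.camera(n); cv2.imwrite(f"pics/{n}0.png",c["frame"][:,:,::-1])
    print(n,{k:v for k,v in c.items() if k!="frame"})
E
```

```text
pics
{'time_s': 0.0, 'q': array([-1.35461367e+00,  4.80828364e-01,  1.59691617e+00,  2.75313744e-05,
        1.06512423e+00, -4.66330331e-02]), 'joint_vel': array([ 1.53172388e-03,  8.16293701e-04, -1.01932404e-03,  4.43401839e-04,
        6.15020401e-05,  1.82495790e-04]), 'joint_torque': array([ 9.92814385e-04, -9.50627661e+01, -4.30183554e+01, -1.10476321e-04,
        1.17931727e-02, -5.00002898e-05]), 'position': array([ 0.1688257 , -0.62745706,  0.40405875]), 'tcp_rot': array([-3.14031905e+00, -8.35301759e-05,  2.62802283e-01]), 'contact_force': array([ 0.98208559, -0.56901052,  0.55388153]), 'torque': array([-0.00835182, -0.02510516, -0.0015088 ]), 'opening': 0.08539892427335517}
0.1734
scene {'fx': 565.9079145245726, 'fy': 565.9079145245726, 'cx': 308.73095003049656, 'cy': 239.37914156374472, 'R': array([[-0.82045619,  0.57131789, -0.02115438],
       [ 0.33654874,  0.45273663, -0.82569031],
       [-0.46215428, -0.68456221, -0.56372689]]), 't': array([ 0.44893506, -0.09845655,  1.39658579])}
top {'fx': 503.74243011249087, 'fy': 503.74243011249087, 'cx': 312.8131212704245, 'cy': 236.4819337868743, 'R': array([[ 0.0098755 , -0.99975742,  0.01968676],
       [-0.998933  , -0.01075179, -0.04491401],
       [ 0.04511479, -0.01922221, -0.99879686]]), 't': array([-0.05370737,  0.49066667,  0.9804925 ])}
wrist {'fx': 355.21678073158466, 'fy': 355.21678073158466, 'cx': 321.3632386367233, 'cy': 236.39875808231574, 'T_tool_cam': array([[-3.37553359e-04, -9.52147593e-01, -3.05638427e-01,
         7.99790423e-02],
       [ 9.99999888e-01, -2.20165382e-04, -4.18544828e-04,
         7.22661868e-04],
       [ 3.31225449e-04, -3.05638534e-01,  9.52147560e-01,
         2.93059093e-02],
       [ 0.00000000e+00,  0.00000000e+00,  0.00000000e+00,
         1.00000000e+00]])}
```

View pics/top0.png

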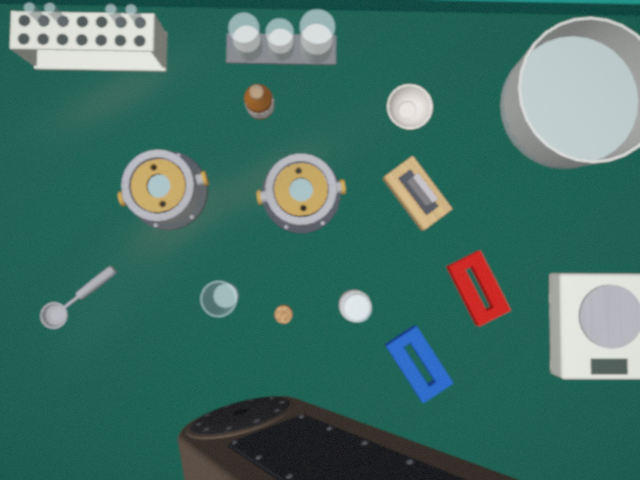

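View pics/scene0.png

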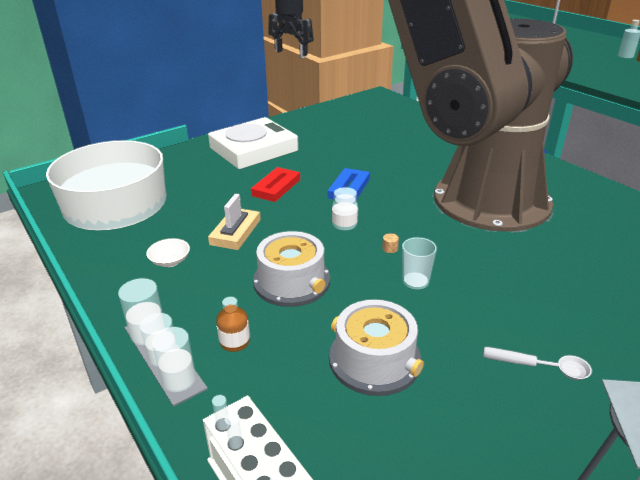

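The top view shows the middle vessel at about (301,190) with ring holes near (298,170) and (303,208), the spanner in its wooden rest at about (418,193), the jar at (355,306), the beaker at (219,299) and the dish at (410,107). I'll enlarge these next.

Run:
```python
import cv2
a=cv2.imread("pics/top0.png"); b=cv2.imread("pics/scene0.png")
cv2.imwrite("pics/c1.png",cv2.resize(a[145:240,250:350],None,fx=6,fy=6,interpolation=cv2.INTER_CUBIC))
cv2.imwrite("pics/c2.png",cv2.resize(a[145:240,370:470],None,fx=6,fy=6,interpolation=cv2.INTER_CUBIC))
cv2.imwrite("pics/c3.png",cv2.resize(b[180:310,200:340],None,fx=5,fy=4.6*5/4.6,interpolation=cv2.INTER_CUBIC)[:600])
```

```text
(no output)
```

View pics/c1.png

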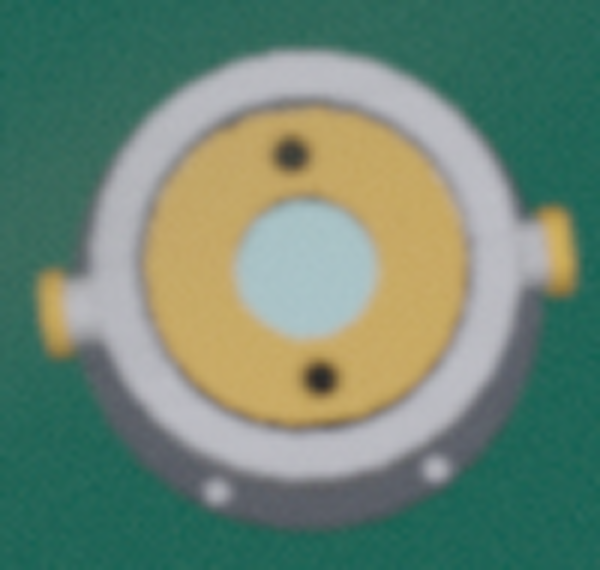

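View pics/c2.png

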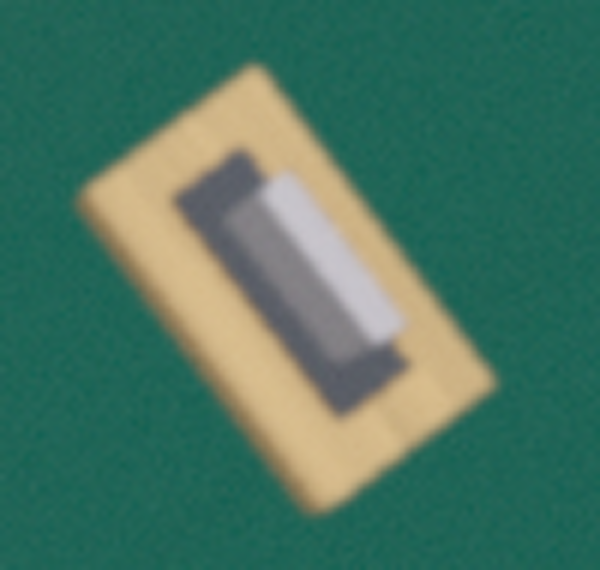

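View pics/c3.png

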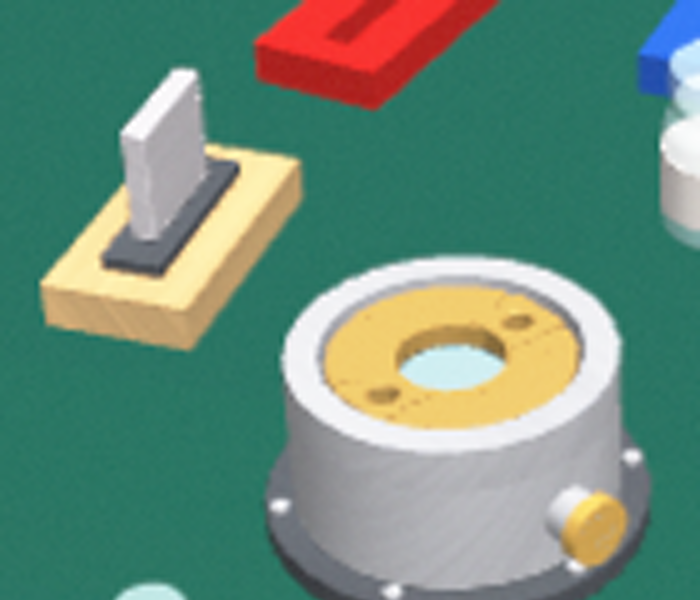

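```bash
cat > h.py <<'E'
import numpy as np
from bench import state, optics, ctrl
from scipy.spatial.transform import Rotation as Ro
def ray(c,u,v,z,pose=None):
    d=np.array([(u-c["cx"])/c["fx"],(v-c["cy"])/c["fy"],1.])
    if "R" in c:
        R=np.array(c["R"]).T; o=-R@np.array(c["t"])
    else:
        T=np.array(c["T_tool_cam"]); Rt=Ro.from_euler("xyz",pose["tcp_rot"]).as_matrix()
        R=Rt@T[:3,:3]; o=Rt@T[:3,3]+pose["position"]
    d=R@d; return o+d*(z-o[2])/d[2]
def proj(c,X,pose=None):
    X=np.array(X,float)
    if "R" in c: p=np.array(c["R"])@X+c["t"]
    else:
        T=np.array(c["T_tool_cam"]); Rt=Ro.from_euler("xyz",pose["tcp_rot"]).as_matrix()
        p=T[:3,:3].T@(Rt.T@(X-pose["position"])-T[:3,3])
    return c["fx"]*p[0]/p[2]+c["cx"], c["fy"]*p[1]/p[2]+c["cy"]
E
python3 - <<'E'
from h import *
c=optics.camera("top"); s=optics.camera("scene")
def P(l,ox,oy,z,cam=c,k=6):
    a=np.array([ray(cam,(u+.5)/k-.5+ox,(v+.5)/k-.5+oy,z)[:2] for u,v in l]); return a
def show(n,a):
    print(n,a.round(4).tolist(),"mean",a.mean(0).round(4))
b=P([(291,170),(262,185),(371,346),(407,326)],370,145,.085); show("blade",b)
d=(b[0]+b[1]-b[2]-b[3])/2; print(np.hypot(*d),np.arctan2(d[1],d[0]))
r=P([(258,62),(80,193),(320,510),(497,380)],370,145,.022); show("rest",r)
d=(r[0]+r[1]-r[2]-r[3])/2; print(np.hypot(*d),np.arctan2(d[1],d[0]))
f=P([(242,148),(175,200),(340,417),(410,363)],370,145,.030); show("foot",f)
d=(f[0]+f[1]-f[2]-f[3])/2; print(np.hypot(*d),np.arctan2(d[1],d[0]))
h=P([(291,155),(320,378)],250,145,.075); show("holes",h); d=h[0]-h[1]; print(np.hypot(*d),np.arctan2(d[1],d[0]))
show("rim",P([(305,48),(305,480),(88,265),(522,265)],250,145,.080))
h=P([(518,322),(384,395)],200,180,.075,s,5); show("holes scene",h); d=h[0]-h[1]; print(np.hypot(*d),np.arctan2(d[1],d[0]))
b=P([(187,70),(200,76),(138,137),(123,130)],200,180,.085,s,5); show("blade scene",b)
d=(b[0]+b[1]-b[2]-b[3])/2; print(np.hypot(*d),np.arctan2(d[1],d[0]))
for n,u,v,z in [("jar",355,300,.085),("beaker",219,297,.04),("bottle",258,92,.09),("dish",410,106,.03),("cork",284,314,.02)]: print(n,ray(c,u,v,z).round(3))
print(state()["position"],state()["time_s"])
E
```

```text
blade [[0.6071, -0.2399], [0.6024, -0.231], [0.5532, -0.2646], [0.5595, -0.2757]] mean [ 0.5805 -0.2528]
0.059535755032141584 0.6209797954001072
rest [[0.6537, -0.2435], [0.6097, -0.185], [0.5066, -0.2639], [0.5498, -0.3222]] mean [ 0.5799 -0.2536]
0.1300739301751552 0.6507472173887139
foot [[0.6238, -0.2365], [0.6064, -0.2147], [0.5363, -0.2685], [0.5542, -0.2914]] mean [ 0.5802 -0.2528]
0.08847488158428944 0.6612782135800745
holes [[0.6106, -0.0189], [0.5416, -0.0286]] mean [ 0.5761 -0.0238]
0.06968946755617615 0.13961473147740355
rim [[0.6429, -0.0229], [0.5097, -0.0244], [0.5749, 0.0428], [0.5766, -0.0903]] mean [ 0.576  -0.0237]
holes scene [[0.5399, -0.0269], [0.6089, -0.017]] mean [ 0.5744 -0.0219]
0.06968044586970783 -3.000097601017569
blade scene [[0.5553, -0.2682], [0.5532, -0.2599], [0.6009, -0.2294], [0.6033, -0.2386]] mean [ 0.5782 -0.249 ]
0.05652041679438335 -2.5806125884223294
jar [ 0.373 -0.125  0.085]
beaker [0.373 0.129 0.04 ]
bottle [0.752 0.056 0.09 ]
dish [ 0.749 -0.237  0.03 ]
cork [0.34  0.006 0.02 ]
[ 0.16886534 -0.62759179  0.40440113] 0.25
```

Top and scene views agree on these positions, and the measured sizes match those given:

| Feature | Position (m) | Yaw (rad) |
|---|---|---|
| Rest and spanner | (0.580, -0.253) | about 0.65 |
| Ring | (0.576, -0.0235) | about 0.14 |

Next I move above the rest.

```bash
python3 -m crank '[0.0854,0.041,-0.021,0,0,0,0, 0.0854,0.041,-0.021,0,0,0,0, 0.0854,0.041,-0.021,0,0,0,0, 0.0854,0.041,-0.021,0,0,0,0, 0.0854,0.041,-0.021,0,0,0,0, 0.0854,0.041,-0.021,0,0,0,0, 0.0854,0.041,-0.021,0,0,0,0, 0.0854,0.041,-0.021,0,0,0,0, 0.0854,0.041,-0.021,0,0,0,0, 0.0854,0.041,-0.021,0,0,0,0, 0.0854,0.041,-0.021,0,0,0,0, 0.0854,0.041,-0.021,0,0,0,0]'
python3 -m crank '[0.0854,0,0,0.04,0,0,-0.13, 0.0854,0,0,0.03,0,0,-0.13,0.0854,0,0,0.02,0,0,-0.13,0.0854,0,0,0,0,0,0,0.0854,0,0,0,0,0,0]'
python3 - <<'E'
from h import *
import cv2
p=state(); c=optics.camera("wrist"); cv2.imwrite("pics/w1.png",c["frame"][:,:,::-1]); print(p["q"],p["position"],p["tcp_rot"])
E
```

```text
time_s: 1.45
position: [0.5797, -0.2549, 0.4047]
tcp_rot: [3.142, 0.0, 0.263]
contact_force: [0.5, -0.8, 0.6]
opening: 0.0851
time_s: 1.95
position: [0.5786, -0.2566, 0.315]
tcp_rot: [-3.141, 0.0, 0.649]
contact_force: [0.6, -0.4, -0.2]
opening: 0.0854
[-4.65331230e-01  5.53168603e-01  1.71966693e+00  5.12070408e-06
  8.69060437e-01  4.56784567e-01] [ 0.57864478 -0.2566353   0.31503075] [-3.14131871e+00  1.30274336e-04  6.48677241e-01]
```

View pics/w1.png

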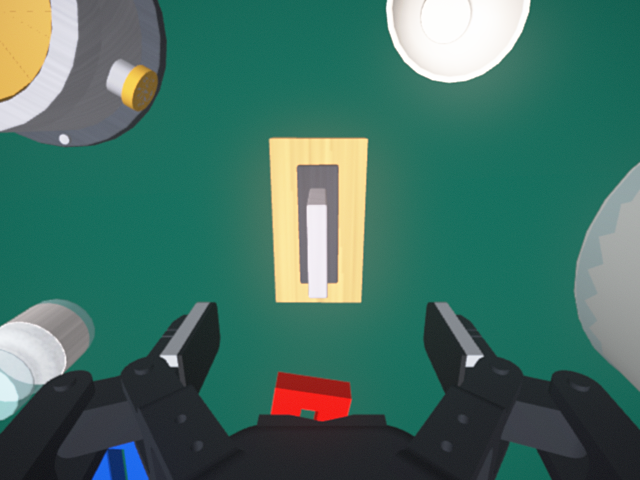

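The wrist view shows the blade's top from (308,205)-(326,205) to (309,297)-(327,297), nearly parallel to the image column. I'll measure it from this view.

Run:
```python
from h import *
import cv2
im=cv2.imread("pics/w1.png"); cv2.imwrite("pics/w1c.png",cv2.resize(im[130:310,255:380],None,fx=3.3,fy=3.3,interpolation=cv2.INTER_CUBIC))
p=state(); c=optics.camera("wrist")
l=np.array([ray(c,u,v,.085,p)[:2] for u,v in [(308,205),(326.5,205),(327.5,298),(308.5,298)]])
print(l.round(4),l.mean(0)); d=(l[0]+l[1]-l[2]-l[3])/2; print(np.hypot(*d),np.arctan2(d[1],d[0]))
r=np.array([ray(c,u,v,.022,p)[:2] for u,v in [(269.5,139),(368,139),(361,302),(276,302)]])
print(r.round(4),r.mean(0)); d=(r[0]+r[1]-r[2]-r[3])/2; print(np.hypot(*d),np.arctan2(d[1],d[0]))
y=p["tcp_rot"][2]; 
for t in (l.mean(0),r.mean(0)):
  w=t-p["position"][:2]; print("tool",w[0]*np.cos(y)+w[1]*np.sin(y), w[0]*np.sin(y)-w[1]*np.cos(y))
```

```text
[[ 0.6023 -0.2311]
 [ 0.6088 -0.2397]
 [ 0.5616 -0.2766]
 [ 0.5543 -0.267 ]] [ 0.58174054 -0.25360572]
0.05990124520298982 0.6528088327174542
[[ 0.6118 -0.187 ]
 [ 0.6545 -0.2434]
 [ 0.55   -0.3219]
 [ 0.5073 -0.2656]] [ 0.58090413 -0.25448727]
0.1307686004098899 0.6446098895610166
tool 0.004213588841831607 -0.0008153253113618991
tool 0.0030144719973146726 -0.0006182656646315531
```

View pics/w1c.png

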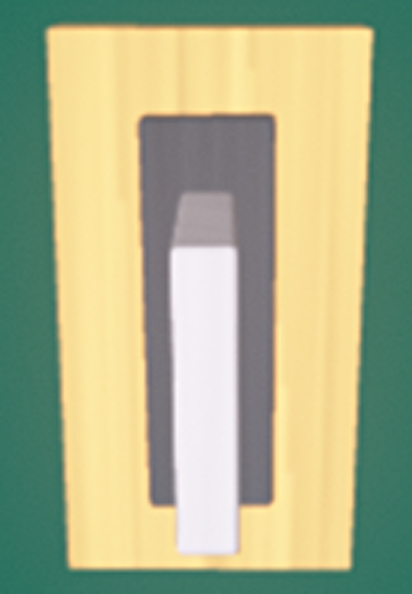

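```bash
python3 -m crank '[0.0854,0.0035,-0.0007,0.03,0,0,0, 0.0854,0,0,0.03,0,0,0, 0.0854,0,0,0.02,0,0,0, 0.0854,0,0,0.017,0,0,0, 0.0854,0,0,0,0,0,0, 0.0,0,0,0,0,0,0, 0.0,0,0,0,0,0,0, 0.0,0,0,0,0,0,0, 0.0,0,0,0,0,0,0, 0.0,0,0,0,0,0,0, 0.0,0,0,0,0,0,0, 0.0,0,0,0,0,0,0]'
python3 - <<'E'
from h import *
import cv2
p=state(); c=optics.camera("wrist"); cv2.imwrite("pics/w2.png",c["frame"][:,:,::-1]); print(p["q"],p["position"],p["tcp_rot"],p["opening"],p["contact_force"],p["torque"])
E
```

```text
time_s: 3.25
position: [0.5808, -0.2538, 0.2179]
tcp_rot: [-3.141, 0.0, 0.653]
contact_force: [-2.4, 1.4, 5.1]
opening: 0.0114
[-4.59798343e-01  6.82121224e-01  1.77302857e+00  1.01072618e-05
  6.86559301e-01  4.58249026e-01] [ 0.5808188  -0.25380707  0.21788488] [-3.14148539e+00  4.57668964e-05  6.52741143e-01] 0.011350816211158585 [-2.40179688  1.41761563  5.10947627] [ 0.25536969  0.26722207 -0.0198741 ]
```

View pics/w2.png

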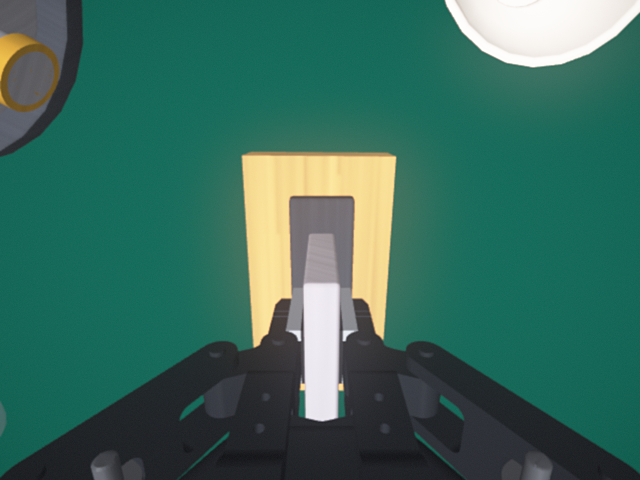

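The spanner is gripped (opening 11.4 mm) and aligned with the tool. Next I lift it and move to a viewing pose on the near side of the ring.

```bash
python3 -m crank '[0,0,0,-0.01,0,0,0, 0,0,0,-0.02,0,0,0, 0,0,0,-0.04,0,0,0, 0,0,0,-0.03,0,0,0, 0,0.011,-0.0375,0,0,0,0, 0,0.011,-0.0375,0,0,0,0, 0,0.011,-0.0375,0,0,0,0, 0,0.011,-0.0375,0,0,0,0, 0,0.011,-0.0375,0,0,0,0, 0,0.011,-0.0375,0,0,0,0]'
python3 -m crank '[0,0,0,0,0,0,0.128,0,0,0,0,0,0,0.128,0,0,0,0,0,0,0.128,0,0,0,0,0,0,0.128,0,0,0,0,0,0,0,0,0,0,0,0,0,0]'
python3 - <<'E'
from h import *
import cv2
p=state(); c=optics.camera("wrist"); cv2.imwrite("pics/w3.png",c["frame"][:,:,::-1]); print(p["q"],p["position"],p["tcp_rot"],p["opening"],p["contact_force"],p["torque"])
E
```

```text
time_s: 4.3
position: [0.4959, -0.0337, 0.3182]
tcp_rot: [3.141, -0.0, 0.652]
contact_force: [0.8, 0.1, -3.1]
opening: 0.0112
time_s: 4.9
position: [0.4966, -0.035, 0.318]
tcp_rot: [3.142, -0.0, 0.145]
contact_force: [-0.0, 0.1, -2.7]
opening: 0.0114
[-1.31293604e-01  3.87488418e-01  2.02705113e+00 -2.75646827e-05
  7.26809360e-01  1.29478437e+00] [ 0.49663364 -0.03502271  0.31797344] [ 3.14150860e+00 -2.29522404e-04  1.44738963e-01] 0.011425703494512962 [-0.02507848  0.11540002 -2.74792913] [ 0.03887928 -0.05301888  0.06346048]
```

View pics/w3.png

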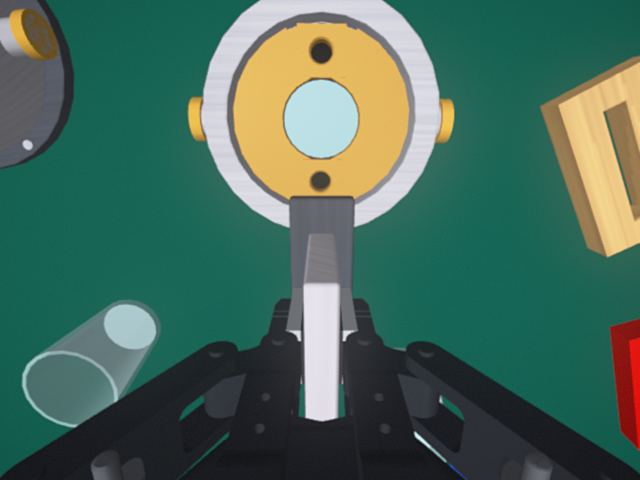

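The ring's holes are at (320,51) and (320,181), and the foot plate's front end is at row 197, columns 290-354. I'll compute the position of the spanner in the hand and of the ring.

Run:
```python
from h import *
import cv2
im=cv2.imread("pics/w3.png"); cv2.imwrite("pics/w3a.png",cv2.resize(im[20:300,260:380],None,fx=2.1,fy=2.1,interpolation=cv2.INTER_CUBIC))
cv2.imwrite("pics/w3b.png",cv2.resize(np.hstack([im[30:75,295:345],im[160:205,295:345]]),None,fx=8,fy=8,interpolation=cv2.INTER_CUBIC))
cv2.imwrite("pics/w3d.png",cv2.resize(im[185:295,280:365],None,fx=5,fy=5,interpolation=cv2.INTER_CUBIC))
p=state(); c=optics.camera("wrist"); P=p["position"];y=p["tcp_rot"][2]
def tool(u,v,z):
    w=ray(c,u,v,z,p)-P; return np.array([w[0]*np.cos(y)+w[1]*np.sin(y), w[0]*np.sin(y)-w[1]*np.cos(y)]).round(4)
print("foot",tool(290,197.5,P[2]-.188),tool(354,197.5,P[2]-.188))
print("blade",tool(305.5,283,P[2]-.133),tool(339.5,283,P[2]-.133))
print("holes",tool(320.5,51,.076),tool(320,181,.076))
print("bore ",tool(283.5,118,.076),tool(359,118,.076))
print("world holes",ray(c,320.5,51,.076,p),ray(c,320,181,.076,p))
```

```text
foot [ 0.0477 -0.0137] [0.0477 0.0153]
blade [ 0.0311 -0.0046] [0.0311 0.0063]
holes [0.1167 0.    ] [ 0.0467 -0.0004]
bore  [ 0.0825 -0.021 ] [0.0824 0.0218]
world holes [ 0.61211137 -0.01825102  0.076     ] [ 0.5427772  -0.02796299  0.076     ]
```

View pics/w3b.png

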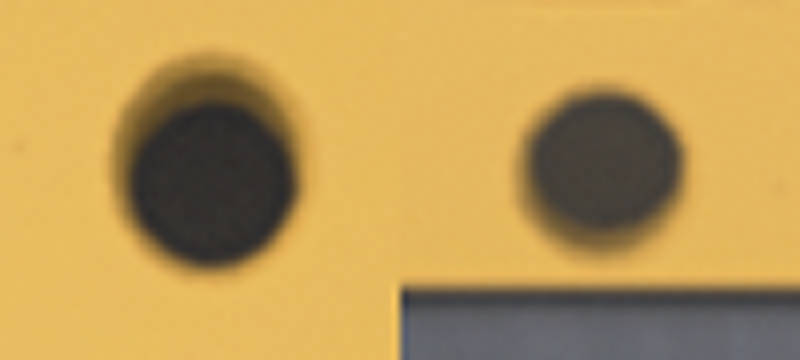

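View pics/w3d.png

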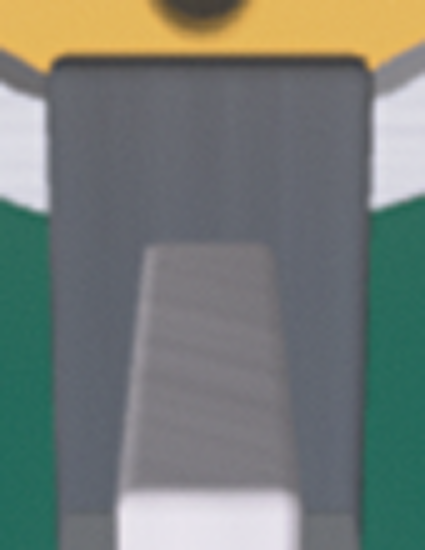

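Against the spanner, the ring centre lies +80.6 mm in tool x and -0.6 mm in y, with yaw aligned within 0.01 rad. I'll move over it and descend to just above the rim.

```bash
python3 -m crank '[0,0.0276,-0.0006,0,0,0,0, 0,0.0275,0,0,0,0,0, 0,0.0255,0,0,0,0,0, 0,0,0,0.02,0,0,0, 0,0,0,0.01,0,0,0, 0,0,0,0,0,0,0, 0,0,0,0,0,0,0]'
python3 - <<'E'
from h import *
import cv2
p=state(); c=optics.camera("wrist"); cv2.imwrite("pics/w4.png",c["frame"][:,:,::-1]); print(p["q"],p["position"],p["tcp_rot"],p["opening"],p["contact_force"],p["torque"])
s=optics.camera("scene"); cv2.imwrite("pics/s4.png",cv2.resize(s["frame"][170:300,230:350,::-1],None,fx=4.5,fy=4.5,interpolation=cv2.INTER_CUBIC))
E
```

```text
time_s: 5.7
position: [0.5759, -0.0232, 0.2877]
tcp_rot: [-3.141, 0.001, 0.141]
contact_force: [0.4, 0.1, -3.3]
opening: 0.0111
[-9.27976035e-02  5.22318662e-01  1.87355250e+00 -3.93007841e-07
  7.46744291e-01  1.33661185e+00] [ 0.57588122 -0.02316345  0.28773989] [-3.14135557e+00  9.94939123e-04  1.41387283e-01] 0.011121178710084532 [ 0.43813846  0.06560104 -3.25828986] [-0.05225632 -0.00075974  0.04277168]
```

View pics/w4.png

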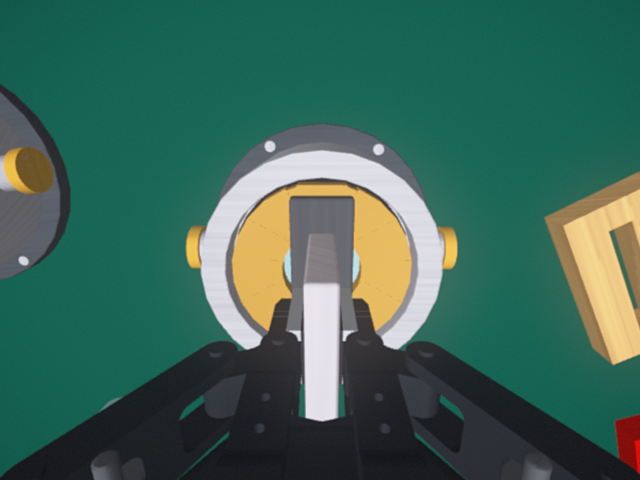

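View pics/s4.png

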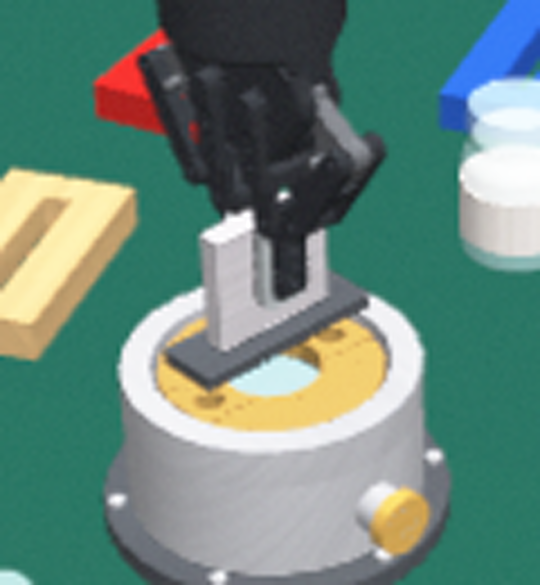

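The foot (columns 290-354) is centred in the brass opening (columns 233-411), and the scene view shows the pins over the holes. I'll lower it gently.

```bash
python3 -m crank '[0,0,0,0.003,0,0,0, 0,0,0,0.003,0,0,0, 0,0,0,0.002,0,0,0, 0,0,0,0.001,0,0,0,0,0,0,0.001,0,0,0]'; python3 -c "
from h import *; p=state(); print(p['position'],p['contact_force'],p['torque'])"
```

```text
time_s: 6.3
position: [0.5763, -0.0231, 0.2776]
tcp_rot: [-3.142, 0.0, 0.141]
contact_force: [0.6, -0.2, -2.6]
opening: 0.0112
[ 0.5763307  -0.02308677  0.27758428] [ 0.63683368 -0.16054305 -2.64740217] [-0.0152083   0.00881912 -0.01648635]
```

```bash
python3 -m crank '[0,0,0,0.002,0,0,0, 0,0,0,0.001,0,0,0, 0,0,0,0.001,0,0,0, 0,0,0,0.001,0,0,0,0,0,0,0,0,0,0]'
python3 - <<'E'
from h import *; p=state(); print(p['position'],p['contact_force'],p['torque'])
import cv2
s=optics.camera("scene"); cv2.imwrite("pics/s5.png",cv2.resize(s["frame"][170:300,230:350,::-1],None,fx=4.5,fy=4.5,interpolation=cv2.INTER_CUBIC))
E
```

```text
time_s: 6.8
position: [0.5763, -0.0231, 0.2726]
tcp_rot: [-3.142, 0.0, 0.141]
contact_force: [-0.1, -0.3, -3.1]
opening: 0.0112
[ 0.576295   -0.02308378  0.27255912] [-0.07043565 -0.33549458 -3.09410178] [-0.00282011  0.06341577 -0.05631391]
```

View pics/s5.png

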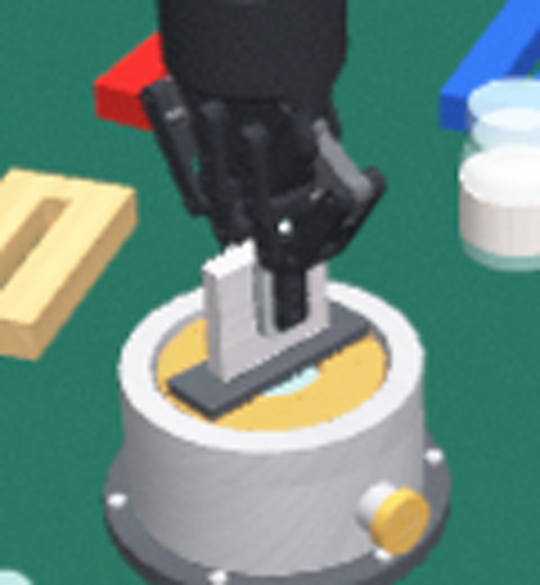

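The pins are about 8 mm in with no contact force. Now a gentle try counter-clockwise (tool rz negative).

```bash
for i in 1; do python3 -m crank '[0,0,0,0,0,0,-0.03, 0,0,0,0,0,0,-0.03, 0,0,0,0,0,0,0]'; python3 -c "
from h import *; p=state(); print(p['position'],p['contact_force'],p['torque'])"; done; python3 -m crank '[0,0,0,0,0,0,-0.03, 0,0,0,0,0,0,0]'; python3 -c "
from h import *; p=state(); print(p['position'],p['contact_force'],p['torque'])"
```

```text
time_s: 7.15
position: [0.5764, -0.0231, 0.2728]
tcp_rot: [-3.142, -0.0, 0.203]
contact_force: [0.1, 0.7, -2.8]
opening: 0.0112
[ 0.57635772 -0.02306992  0.27275974] [ 0.10352805  0.67397794 -2.83715506] [ 0.08525786  0.02320825 -0.0494489 ]
time_s: 7.35
position: [0.5764, -0.0231, 0.2727]
tcp_rot: [-3.142, -0.0, 0.232]
contact_force: [0.1, 0.3, -3.0]
opening: 0.0112
[ 0.57635357 -0.02306161  0.27272655] [ 0.14894333  0.2813092  -2.96719017] [ 0.20514258  0.00908786 -0.03682152]
```

```bash
python3 -m crank '[0,0,0,0,0,0,-0.02, 0,0,0,0,0,0,0]'; python3 -c "
from h import *; p=state(); print(p['position'],p['contact_force'],p['torque'])"; python3 -m crank '[0,0,0,0,0,0,-0.02, 0,0,0,0,0,0,0]'; python3 -c "
from h import *; p=state(); print(p['position'],p['contact_force'],p['torque'])"
```

```text
time_s: 7.55
position: [0.5763, -0.0231, 0.2727]
tcp_rot: [-3.142, -0.0, 0.252]
contact_force: [0.0, 0.8, -2.3]
opening: 0.0114
[ 0.57634918 -0.02306648  0.27273047] [ 0.04364053  0.83486378 -2.27100627] [ 0.28897953  0.05024549 -0.11785359]
time_s: 7.75
position: [0.5764, -0.0231, 0.2727]
tcp_rot: [-3.142, -0.0, 0.272]
contact_force: [0.0, 0.9, -2.0]
opening: 0.0116
[ 0.57636641 -0.0230825   0.2727088 ] [ 0.04971367  0.87978184 -2.01595822] [ 0.2941157   0.05253161 -0.05803766]
```

Run:
```python
from h import *
import cv2
c=optics.camera("wrist"); cv2.imwrite("pics/w6.png",c["frame"][:,:,::-1])
```

```text
(no output)
```

View pics/w6.png

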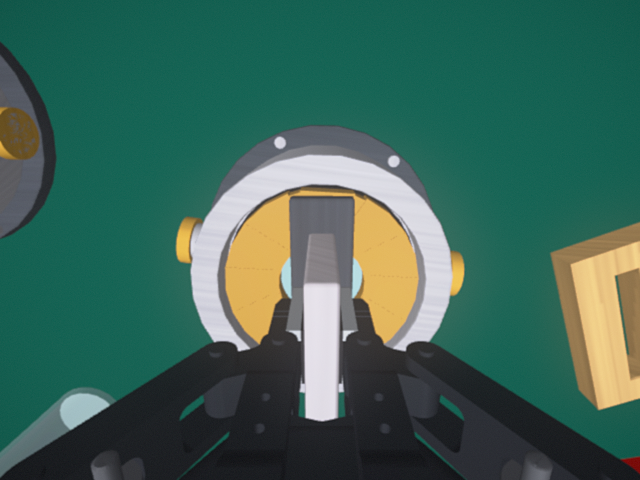

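The spanner is still square in the hand (foot columns 290-354) and the moment is only about 0.1 N m, so the ring seems to be turning. One more small step, checking the moment.

```bash
python3 -m crank '[0,0,0,0,0,0,-0.02, 0,0,0,0,0,0,-0.02, 0,0,0,0,0,0,0]'
python3 - <<'E'
from h import *
import cv2
p=state(); print(p['position'],p['contact_force'],p['torque'],p['joint_torque'])
c=optics.camera("wrist")["frame"]
a=cv2.imread("pics/w6.png"); b=cv2.imread("pics/w4.png")
f=lambda i: cv2.resize(i[180:350,220:425],None,fx=1.9,fy=1.9*1.0,interpolation=cv2.INTER_CUBIC)
cv2.imwrite("pics/cmp.png",np.hstack([f(a),f(c[:,:,::-1])]))
E
```

```text
time_s: 8.1
position: [0.5763, -0.0231, 0.2727]
tcp_rot: [-3.142, 0.0, 0.312]
contact_force: [-0.6, 1.6, -1.7]
opening: 0.0109
[ 0.57632235 -0.02307046  0.27266992] [-0.57410175  1.57434384 -1.66832939] [ 0.37318837  0.11489383 -0.0153172 ] [ -1.05380729 -90.46340704 -31.74908638  -0.53070858  -0.20238305
  -0.66742184]
```

View pics/cmp.png

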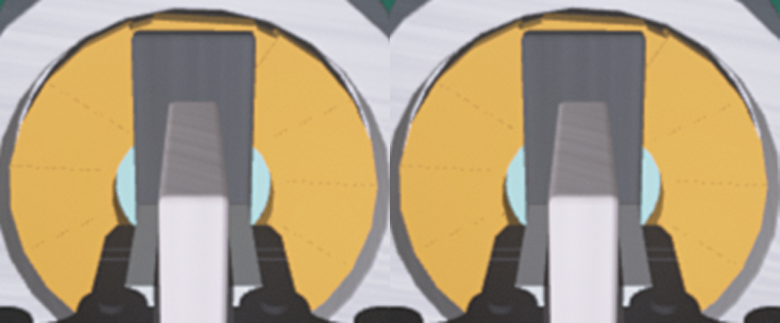

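The ring's faint radial marks stay fixed relative to the spanner while the tool turned 0.04 rad, so the ring is turning. Counter-clockwise loosens it, and I'll continue that way.

```bash
python3 -m crank '[0,0,0,0,0,0,-0.05, 0,0,0,0,0,0,-0.05, 0,0,0,0,0,0,-0.05, 0,0,0,0,0,0,-0.05, 0,0,0,0,0,0,-0.05, 0,0,0,0,0,0,-0.05, 0,0,0,0,0,0,-0.05]'; python3 -c "
from h import *; p=state(); print(p['position'],p['contact_force'],p['torque'],p['joint_torque'][5])"
```

```text
time_s: 8.85
position: [0.5763, -0.023, 0.2727]
tcp_rot: [-3.141, 0.0, 0.663]
contact_force: [-1.5, 3.5, -1.8]
opening: 0.011
[ 0.57627514 -0.02300419  0.27267235] [-1.47034844  3.51349542 -1.84039087] [ 0.65563407  0.19082295 -0.12613148] 1.4915475994348526
```

```bash
python3 -m crank '[0,0,0,0,0,0,-0.06, 0,0,0,0,0,0,-0.06, 0,0,0,0,0,0,-0.06, 0,0,0,0,0,0,-0.06, 0,0,0,0,0,0,-0.06, 0,0,0,0,0,0,-0.06, 0,0,0,0,0,0,-0.06,0,0,0,0,0,0,-0.06,0,0,0,0,0,0,-0.06,0,0,0,0,0,0,0,0,0,0,0,0,0,0]'
python3 - <<'E'
from h import *
import cv2
p=state(); print(p['q'],p['position'],p['contact_force'],p['torque'],p['joint_torque'][5])
c=optics.camera("wrist")["frame"]; cv2.imwrite("pics/w7.png",c[:,:,::-1])
s=optics.camera("scene"); cv2.imwrite("pics/s7.png",cv2.resize(s["frame"][170:300,230:350,::-1],None,fx=4.5,fy=4.5,interpolation=cv2.INTER_CUBIC))
E
```

```text
time_s: 9.95
position: [0.5762, -0.0231, 0.2726]
tcp_rot: [-3.141, 0.0, 1.199]
contact_force: [-1.3, 1.6, -3.1]
opening: 0.011
[-9.26339437e-02  5.44195776e-01  1.88287053e+00 -7.22079508e-05
  7.14858602e-01  2.79259868e-01] [ 0.57624488 -0.023112    0.27260372] [-1.32695126  1.6296512  -3.14200233] [ 0.37327884  0.29170435 -0.02720455] -0.4060047212988138
```

View pics/w7.png

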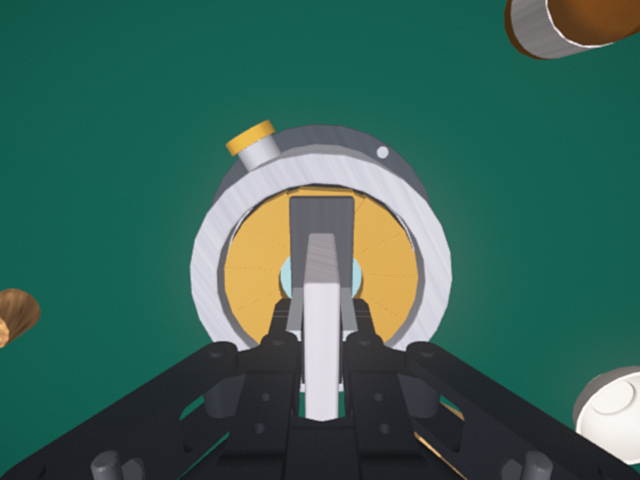

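View pics/s7.png

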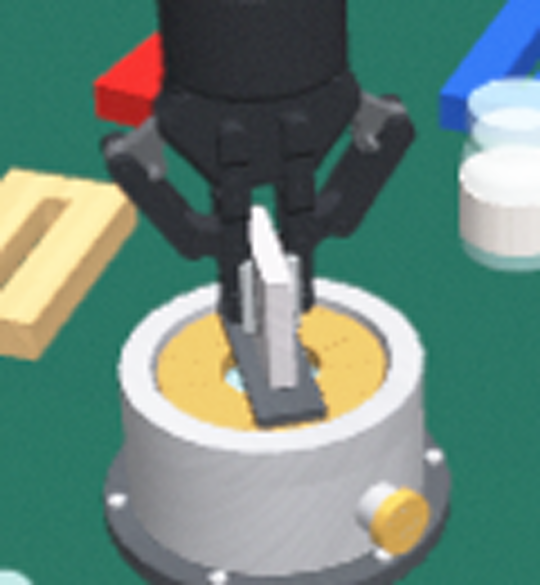

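The ring has turned with the spanner to about 1.0 rad. I relieve the contact slightly and lift out.

```bash
python3 -m crank '[0,0,0,0,0,0,0.04, 0,0,0,-0.003,0,0,0, 0,0,0,-0.005,0,0,0, 0,0,0,-0.008,0,0,0, 0,0,0,-0.012,0,0,0, 0,0,0,-0.018,0,0,0,0,0,0,0,0,0,0.127,0,0,0,0,0,0,0.127,0,0,0,0,0,0,0.127,0,0,0,0,0,0,0.127,0,0,0,0,0,0,0]'
python3 - <<'E'
from h import *
p=state(); print(p['position'],p['tcp_rot'],p['contact_force'])
y=.653; w=np.array([.5808,-.2538])-p['position'][:2]; print(w[0]*np.cos(y)+w[1]*np.sin(y), w[0]*np.sin(y)-w[1]*np.cos(y))
E
```

```text
time_s: 11.15
position: [0.5765, -0.0231, 0.3197]
tcp_rot: [3.141, -0.001, 0.651]
contact_force: [0.9, 0.4, -3.9]
opening: 0.0115
[ 0.57647652 -0.02312372  0.31970904] [ 3.14090408e+00 -7.22658343e-04  6.50513312e-01] [ 0.91034303  0.43164816 -3.86551295]
-0.13671844520320914 0.1858448456289287
```

```bash
python3 -m crank '[0,-0.0228,0.031,0,0,0,0, 0,-0.0228,0.031,0,0,0,0, 0,-0.0228,0.031,0,0,0,0, 0,-0.0228,0.031,0,0,0,0, 0,-0.0228,0.031,0,0,0,0, 0,-0.0227,0.031,0,0,0,-0.002,0,0,0,0.03,0,0,0,0,0,0,0.02,0,0,0,0,0,0,0,0,0,0,0,0,0,0,0,0,0]'
python3 - <<'E'
from h import *
import cv2
p=state(); print(p['position'],p['tcp_rot'],p['contact_force'])
c=optics.camera("wrist")["frame"]; cv2.imwrite("pics/w8.png",c[:,:,::-1])
c=optics.camera("top")["frame"]; cv2.imwrite("pics/t8.png",cv2.resize(c[145:240,250:350,::-1],None,fx=5,fy=5,interpolation=cv2.INTER_CUBIC))
E
```

```text
time_s: 12.15
position: [0.5809, -0.2538, 0.2693]
tcp_rot: [-3.141, 0.0, 0.657]
contact_force: [0.8, -0.7, -3.2]
opening: 0.0111
[ 0.58087805 -0.25384173  0.26931144] [-3.14140950e+00  8.99118442e-05  6.57276635e-01] [ 0.82439292 -0.68444324 -3.16535796]
```

View pics/w8.png

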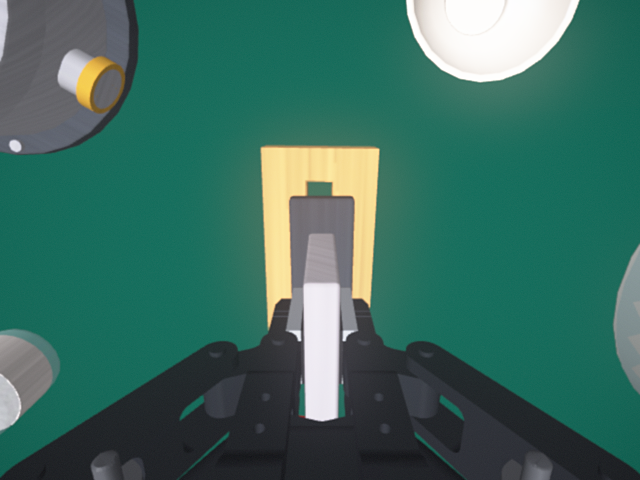

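View pics/t8.png

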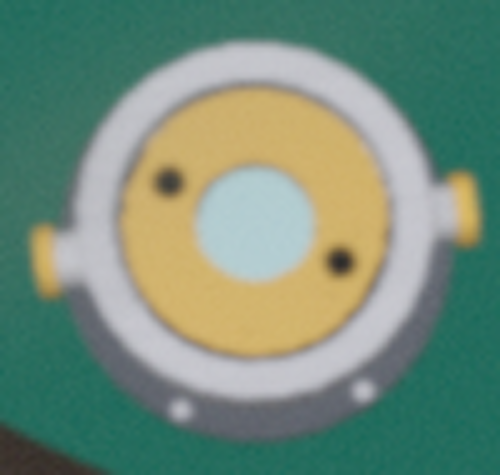

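The ring's holes are now at about 65° from vertical in the top view, against 7.4° before, so it has turned about 1.0 rad. The rest's slot is centred ahead of the foot. I'll lower the spanner into it.

```bash
python3 -m crank '[0,0,0,0.02,0,0,0.004,0,0,0,0.01,0,0,0,0,0,0,0.006,0,0,0,0,0,0,0.005,0,0,0,0,0,0,0.004,0,0,0,0,0,0,0.003,0,0,0,0,0,0,0.002,0,0,0,0,0,0,0,0,0,0]'
python3 - <<'E'
from h import *
import cv2
p=state(); print(p['position'],p['tcp_rot'],p['contact_force'])
c=optics.camera("wrist")["frame"]; cv2.imwrite("pics/w9.png",c[:,:,::-1])
c=optics.camera("scene")["frame"]; cv2.imwrite("pics/s9.png",cv2.resize(c[160:270,190:310,::-1],None,fx=5,fy=5,interpolation=cv2.INTER_CUBIC))
E
```

```text
time_s: 13.05
position: [0.5807, -0.2539, 0.2186]
tcp_rot: [-3.141, 0.0, 0.651]
contact_force: [1.2, -0.1, -3.4]
opening: 0.0112
[ 0.58071862 -0.25391249  0.21860272] [-3.14146583e+00  8.04982379e-05  6.50804423e-01] [ 1.21932656 -0.09902027 -3.37184366]
```

View pics/s9.png

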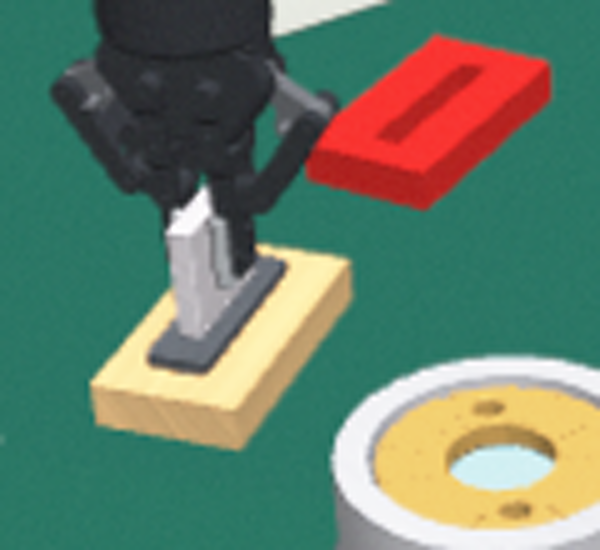

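The foot is down on the rest, with a gap of 0-1 mm and no contact force. I lower 0.5 mm more, open the fingers and retreat.

```bash
python3 -m crank '[0,0,0,0.0006,0,0,0, 0.02,0,0,0,0,0,0,0.04,0,0,0,0,0,0,0.06,0,0,0,0,0,0,0.0854,0,0,0,0,0,0,0.0854,0,0,0,0,0,0,0.0854,0,0,0,0,0,0,0.0854,0,0,0,0,0,0]'; python3 -m crank '[0.0854,0,0,-0.01,0,0,0,0.0854,0,0,-0.03,0,0,0,0.0854,0,0,-0.04,0,0,0,0.0854,0,0,-0.04,0,0,0,0.0854,0,0,-0.02,0,0,0,0.0854,0,0,0,0,0,0]';  python3 - <<'E'
from h import *
import cv2
p=state(); print(p['position'],p['opening'],p['contact_force'])
c=optics.camera("wrist")["frame"]; cv2.imwrite("pics/w10.png",c[:,:,::-1])
c=optics.camera("scene")["frame"]; cv2.imwrite("pics/s10.png",c[:,:,::-1])
E
```

```text
time_s: 13.95
position: [0.5808, -0.2539, 0.2181]
tcp_rot: [3.142, -0.0, 0.651]
contact_force: [0.3, 0.3, -0.1]
opening: 0.0853
time_s: 14.55
position: [0.5815, -0.2542, 0.3624]
tcp_rot: [3.136, -0.003, 0.651]
contact_force: [-0.4, 0.1, -0.5]
opening: 0.0856
[ 0.58152911 -0.25424915  0.36239932] 0.0855566329990934 [-0.44903015  0.08250971 -0.51782868]
```

View pics/w10.png

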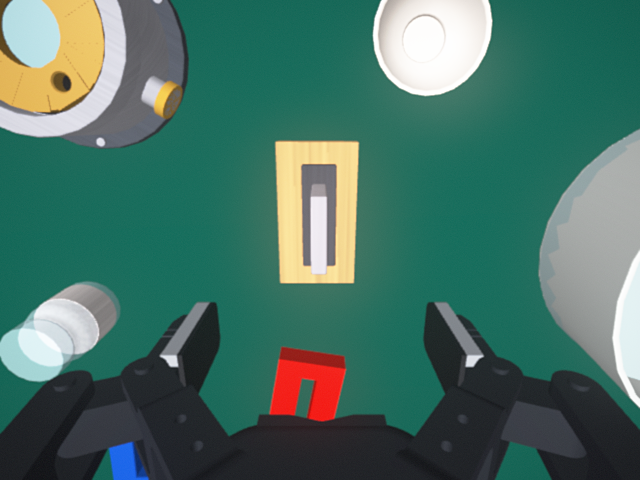

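View pics/s10.png

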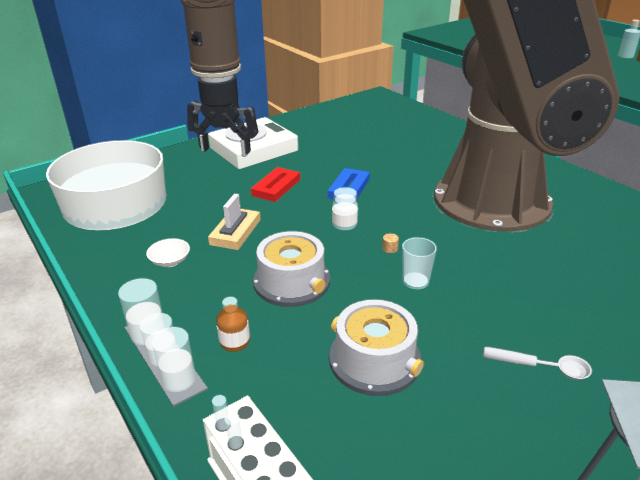

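The spanner stands in its rest at (235,212), as at the start. The glassware and dish have not moved, and the gripper is clear.

```bash
python3 -m crank '[0.0854,0,0,0,0,0,0,0.0854,0,0,0,0,0,0,0.0854,0,0,0,0,0,0]'; python3 -c "
from bench import ctrl; print(ctrl.finish_job())"
```

```text
time_s: 14.95
position: [0.5806, -0.2538, 0.3572]
tcp_rot: [-3.14, 0.001, 0.651]
contact_force: [0.7, 0.1, 1.4]
opening: 0.0855
the job is handed in; nothing more can be done
None
```

I unscrewed the middle vessel's ring by about 1.0 rad, put the spanner back in its rest, and handed the job in at about 15 s; it reported no verdict. The ring loosened counter-clockwise on the first gentle try, so I never turned it the other way.

**Ring:** In the top view the ring's holes swung about 58° (1.0 rad), against the 0.78 rad needed.

**Forces:** The force readings I took while turning stayed below about 5 N, and no stop was met.

**Spanner:** It stands upright in the wooden rest with its foot plate flat on the top, in the same place as at the start.

**Surroundings:** The glassware and dish look unmoved in the last scene picture, and the open gripper is about 14 cm above its gripping height.

**Disagreement:** The top and wrist cameras differed by up to 1.7 mm on where the ring was. I trusted the wrist view, and the pins went in without contact.

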